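# Find the heavy side of a vibrator exciter and hold it down

## Robot

A 6-joint arm with a two-finger parallel gripper is mounted at the origin on the work surface. World frame = base frame: x ahead of the robot, y to its left, z up, the work surface at z = 0. Lengths are in m, angles in rad, forces in N, time in s.
With the tool pointing down it reaches from about 0.375 to 0.9 m from the base axis. Payload 3.1 kg.
Tool frame: the origin (TCP) lies between the finger pads; the fingertips stand 22 mm ahead of it and the grasp point (between the pads) lies 3 mm ahead of it; z points along the fingers, y is the line along which they close (so a half turn about z gives the same grasp; the last joint's range is limited). The gripper opens to 87 mm and grips with 3 to 60 N. Pads are 19 mm wide; open, the fingers measure 117 mm over their backs; the gripper's body (75 mm by 190 mm) begins 51 mm behind the grasp point.
Start: joints at [0.941, 0.527, 1.433, -0, 1.181, -0.178], TCP at [0.273, 0.562, 0.245] pointing down, gripper open.
Joint ranges: [-3.08, 3.08], [-0.75, 2.2], [0.22, 2.44], [-1.43, 4.57], [0, 2.65], [-2.85, 2.85]. Speed limits (rad/s): [2.79, 2.79, 3.14, 3.14, 3.14, 3.14].

## Interface

Orientations are given as a rotation vector (axis times angle).
In Python, from rig import arm gives the robot as it stands.
- The arm moves only by the tool move_arm, never from a script. Its argument "targets" is a list of rows, each an object of numbers: "jaw": the gripper command: -1 is fully open, 1 is shut, values between are in proportion; "tx", "ty", "tz": the shift along the world's x, y, z as a fraction of full scale; "rx", "ry", "rz": the turn, a rotation vector about the world's x, y, z as a fraction of full scale. A call has exactly 10 rows; each row shifts and turns the commanded pose from where the row before left it; what a row does not reach is not made up. Full scale, the value 1, is 50 cm for a shift and 90 degrees for a turn. A row lasts 1/10 s, in which the tool goes at most 50 mm and 8.59 degrees, less where a joint would pass 70% of its speed; a pose out of reach is approached as far as the arm can. A call with a number of a shift or a turn outside -1 to 1 is refused whole. A call with a gripper value outside its range is refused whole. The fingers move at their own pace and stop on an object; the grip force is fixed at half the most. Time passes only in rows, so rows that do not move let the fingers close, or fill a call up. It gives the time, the measured TCP pose, the force, the opening and the grip force at its end, in the units of the state.
- arm.sense(): the state, without advancing time (a new reading comes with each control period).
- arm.snapshot(name): name is "scene" or "top"; returns a dict with "color" (400x640x3 uint8, red, green, blue), "fx", "fy", "cx", "cy" (pixels), "R" (3x3) and "t" (3): a world point X has camera coordinates R X + t. Camera axes: x right, y down, z forward; pixel columns grow to the right and rows downward; lengths in m; the calibration is good to about 2 mm. A picture is of the moment at which its call begins. There is no depth.
- arm.job_done(): hands the job in; it is judged then, once.
The state is a dict: "time_s": time; "joints": joint angles; "qd": joint speeds; "joint_torque": joint torques, N m; "position": TCP position; "tool_rot": TCP orientation; "ft_force": force on the tool from outside, world axes, zero at the start; "ft_torque": the same for the moment, N m; "opening": finger opening in m; "finger_force": force on a finger pad.
Only numpy, scipy, OpenCV 4.12 (cv2) and the standard library are available. Lean on these libraries where they do the work, as an engineer would, in place of code of your own. Each camera call takes 0.05 s, during which the arm holds its last target. There are 200 camera calls.

## Task

The eccentric weight inside this sealed vibrator exciter cannot be seen. Take hold of the red handle on its handwheel and turn the shaft by hand to feel where the heavy side is, bring the heavy side straight down, and finish still gripping the handle and keeping the wheel still there so that a workmate can mark it; leave the other things on the bench alone.

Things in the scene. Friction and masses are not known exactly. Their poses are not given: they have to be found in the camera images.
- exciter: Vibrator exciter bolted to the bench: closed blue tube (124 mm over its end covers, 150 mm long) on a grey cradle, base plate 180 x 150 mm. Origin on the bench under the cradle; z up. Its axle is level, along its y, 125 mm up; the handwheel is on the -y end. The grease nipple on the tube is 194 mm above the bench. The eccentric weight is shut inside, fixed to the shaft.
- wheel_centre (a point): Centre of the handwheel, on the axle, 125 mm above the bench; axes as the exciter's (y along the axle, z up), not turning. Dark disc handwheel, 140 mm diameter, 16 mm wide, its hub 6 mm proud; the gap to the tube's end cover is 20 mm. Wheel and handle together are balanced about the axle: only the hidden weight is heavy.
- handle: Red revolving handle, a round grip 25 mm diameter, 90 mm long, parallel to the axle, standing out on the exciter's -y side 55 mm from the axle; its origin, at its middle, is 54 mm from the wheel's face (62 mm from wheel_centre along y). Gripped across from above here, a tool has room beside the wheel all the way round, and the grip turns freely on its pin, so the tool need not tilt.
- handwheel (a joint): Angle of wheel and shaft, rad, endless; 0 with the handle straight up; positive: the top moves to the exciter's +x. The weight's angle to the handle differs every time and nothing shows it. Seals drag 0.34 N m either way; the weight adds or takes off up to 0.22 to 0.32 N m (level with the axle; none straight up or down). It stays where left; 0.3 to 12 N at the handle turns it, least while the heavy side sinks.
- gate_valve: Brass gate valve standing on the bench, 76 mm long, red handwheel 63 mm across at the top, 88 mm high. Origin at the centre of its underside. Leave alone.
- grease_tin: Tin with yellow label, 72 mm diameter, 70 mm high. Origin at the centre of its underside. Leave alone.
- spanner: Steel open-ended spanner lying flat, 190 mm long. Origin at the middle of its length on the bench. Leave alone.
- pipe_offcut: Blue plastic pipe offcut standing on end, 40 mm diameter, 100 mm high. Origin at the centre of its underside. Leave alone.

How it is judged:
At the end, for the whole second after the job is handed in: The hidden weight hangs straight down below the axle to within 15 degrees, the handwheel stands still (under 0.03 rad/s), and the gripper's fingers still grip its red handle (3 N or more) (angle between weight's own z axis and vertical above 2.88 rad and contact force between the fingers and handle above 3 N and velocity of joint handwheel between -0.03 and 0.03 rad/s); the arm keeps its last pose, push and grip.
It fails at once if a bystander is pushed more than 25 mm from its place (distance of any of gate_valve, grease_tin, spanner, pipe_offcut from where it was at the start of the episode above 0.025 m).
It also fails if it takes over 72 s, if anything falls off the work surface, if the arm or the gripper's body presses on something with over 40 N, if the wrist force passes 120 N, or if a joint passes its speed limit or range.

## Working session

There is one attempt and no reset: what is moved stays moved. The work goes in short steps, Python scripts to look and compute and a tool call to move; the robot and the scene stay as the last step left them, time stands still between calls to the robot, and variables do not carry over. Pictures are saved under pics/ and viewed, at most 10 in all, crops included, and the job is handed in when it is done.

Besides the shell and the picture viewer there is one more tool, called after "Request:" in YAML: its name, and indented under it one key for each argument. move_arm: Moves the arm, as the interface text tells. Shift numbers are shares of 50 cm and turn numbers shares of 90 degrees, none past 1 either way. Its arguments: {"type":"object","properties":{"targets":{"type":"array"}},"required":["targets"]}

```bash
mkdir -p pics; python3 - <<'E'
from rig import arm
import cv2,numpy as np
for n in("scene","top"):
    s=arm.snapshot(n); cv2.imwrite(f"pics/{n}0.png",s["color"][:,:,::-1]); np.savez(f"{n}0.npz",**s)
    print(n,-s["R"].T@s["t"],s["R"].round(3).tolist(),s["fx"])
print(arm.sense())
E
```

```text
scene [1.24929753 0.50280219 0.99246838] [[-0.547, 0.837, 0.012], [0.637, 0.425, -0.643], [-0.543, -0.344, -0.766]] 479.1804317143934
top [0.50818036 0.10411485 1.27377267] [[0.026, -1.0, 0.009], [-0.995, -0.027, -0.099], [0.099, -0.006, -0.995]] 431.4991434371265
{'time_s': 0.1, 'joints': array([ 9.40520187e-01,  5.28397729e-01,  1.43378579e+00,  2.34999246e-05,
        1.18140831e+00, -1.78525508e-01]), 'qd': array([ 0.0001707 , -0.00258828, -0.00395386,  0.00023246, -0.00022212,
        0.00090197]), 'joint_torque': array([-8.99327024e-04, -4.40986276e+01, -1.77149588e+01,  6.33983128e-02,
        5.33900689e-02, -5.18328079e-05]), 'position': array([0.272446  , 0.56179801, 0.24365069]), 'tool_rot': array([-7.03422362e-01, -3.06100079e+00,  2.87282621e-03]), 'ft_force': array([ 0.34875284, -0.16931579, -0.31356382]), 'ft_torque': array([ 0.03345917,  0.06282353, -0.02074051]), 'finger_force': 0.0, 'opening': 0.08694452259401396}
```

View pics/scene0.png

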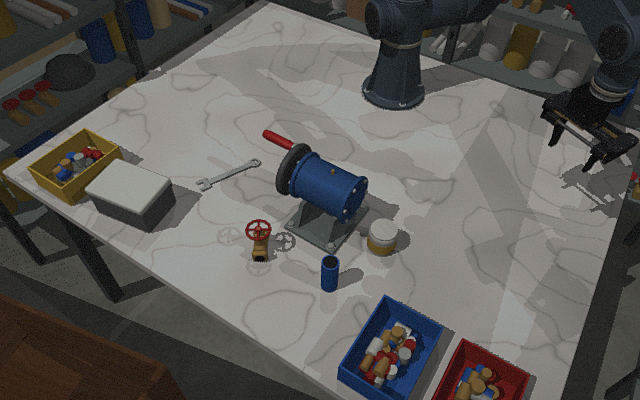

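View pics/top0.png

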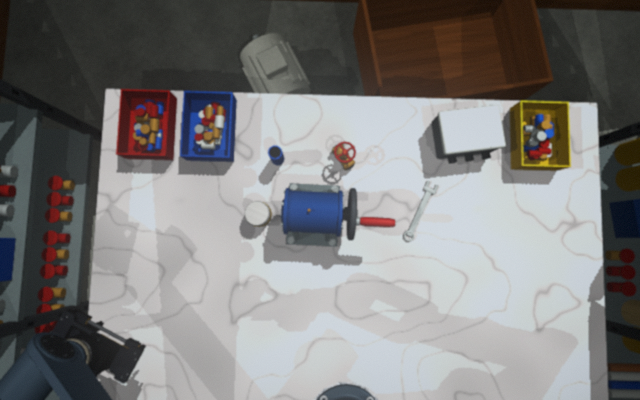

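The scene view shows the handle at about (278,140), the wheel at (293,170) and the tube at (325,185). In the top view the handle is at (378,222), the wheel at (352,213), the tube at (312,212) and the nipple at (309,211).

```bash
cat > h.py <<'E'
import cv2,numpy as np
def red(c,box):
    x0,x1,y0,y1=box; h=cv2.cvtColor(c,cv2.COLOR_RGB2HSV); m=((h[...,0]<8)|(h[...,0]>172))&(h[...,1]>130)&(h[...,2]>60)
    k=np.zeros(m.shape,np.uint8); k[y0:y1,x0:x1]=m[y0:y1,x0:x1]; return big(k)
def big(k):
    n,l,s,c=cv2.connectedComponentsWithStats(k.astype(np.uint8)); i=1+s[1:,4].argmax(); return (l==i).astype(np.uint8)
def ends(k):
    p=np.argwhere(k)[:,::-1].astype(float); c=p.mean(0); u=np.linalg.svd(p-c,full_matrices=False)[2][0]; d=(p-c)@u
    return c,c+u*d.min(),c+u*d.max()
def ray(s,p):
    v=np.array([(p[0]-s["cx"])/s["fx"],(p[1]-s["cy"])/s["fy"],1]); R=s["R"]; return -R.T@s["t"],R.T@v
def plane(s,p,z): o,v=ray(s,p); return o+v*(z-o[2])/v[2]
def tri(a,p,b,q):
    o,v=ray(a,p);O,V=ray(b,q); k=np.linalg.lstsq(np.c_[v,-V],O-o,rcond=None)[0]; A=o+v*k[0];B=O+V*k[1]; return (A+B)/2,np.linalg.norm(A-B)
E
python3 - <<'E'
from h import *
S=dict(np.load("scene0.npz"));T=dict(np.load("top0.npz"))
a=red(S["color"],(240,310,110,165));b=red(T["color"],(345,420,200,240))
ea=ends(a);eb=ends(b);print(a.sum(),b.sum(),ea,eb)
# order ends: outer (low y) : scene left, top right
ea=(ea[0],*sorted(ea[1:],key=lambda p:p[0]));eb=(eb[0],*sorted(eb[1:],key=lambda p:-p[0]))
for p,q in zip(ea,eb): print(tri(S,p,T,q))
h=cv2.cvtColor(T["color"],cv2.COLOR_RGB2HSV)
m=((h[...,0]>100)&(h[...,0]<125)&(h[...,1]>120)&(h[...,2]>50)).astype(np.uint8); k=np.zeros_like(m);k[170:260,270:350]=m[170:260,270:350];k=big(k)
r=cv2.minAreaRect(np.argwhere(k)[:,::-1].astype(np.float32));bx=cv2.boxPoints(r);print(r);print([plane(T,p,.125).round(3) for p in bx],plane(T,r[0],.15))
k=np.zeros_like(m);k[175:250,347:358]=(h[175:250,347:358,2]<70);k=big(k);e=ends(k);print(k.sum(),e,[plane(T,p,.125).round(3) for p in e])
print("nip",plane(T,(309,211),.194), "base NE..", [plane(T,p,0.01).round(3) for p in ((287,243),(337,243),(337,187),(291,187))])
E
```

```text
261 227 (array([277.40613027, 139.1532567 ]), array([262.95923666, 132.08329661]), array([291.50579346, 146.05329064])) (array([377.2246696, 221.3876652]), array([360.85540517, 220.40246359]), array([394.03614284, 222.39948161]))
(array([ 0.56009455, -0.05627674,  0.17633035]), np.float64(0.002427690048616017))
(array([ 0.55934028, -0.10019319,  0.17687912]), np.float64(0.005106476846010607))
(array([ 0.56104964, -0.01380028,  0.17622748]), np.float64(0.0006573214970323718))
((312.614501953125, 209.47817993164062), (59.5273551940918, 38.10881042480469), 3.2397000789642334)
[array([0.541, 0.191, 0.125]), array([0.643, 0.188, 0.125]), array([0.638, 0.029, 0.125]), array([0.536, 0.033, 0.125])] [0.58733564 0.11008841 0.15      ]
161 (array([349.32919255, 218.71428571]), array([348.73577849, 192.02811219]), array([349.7591524 , 238.04982919])) [array([0.567, 0.012, 0.125]), array([0.639, 0.015, 0.125]), array([0.516, 0.01 , 0.125])]
nip [0.58017649 0.11880674 0.194     ] base NE.. [array([0.497, 0.183, 0.01 ]), array([0.501, 0.037, 0.01 ]), array([0.666, 0.041, 0.01 ]), array([0.662, 0.176, 0.01 ])]
```

Request:
move_arm:
  targets:
    - {"jaw": -1, "tx": 0.0288, "ty": -0.0618, "tz": 0.0072, "rz": -0.0364}
    - {"jaw": -1, "tx": 0.0288, "ty": -0.0618, "tz": 0.0072, "rz": -0.0364}
    - {"jaw": -1, "tx": 0.0288, "ty": -0.0618, "tz": 0.0072, "rz": -0.0364}
    - {"jaw": -1, "tx": 0.0288, "ty": -0.0618, "tz": 0.0072, "rz": -0.0364}
    - {"jaw": -1, "tx": 0.0288, "ty": -0.0618, "tz": 0.0072, "rz": -0.0364}
    - {"jaw": -1, "tx": 0.0288, "ty": -0.0618, "tz": 0.0072, "rz": -0.0364}
    - {"jaw": -1, "tx": 0.0288, "ty": -0.0618, "tz": 0.0072, "rz": -0.0364}
    - {"jaw": -1, "tx": 0.0288, "ty": -0.0618, "tz": 0.0072, "rz": -0.0364}
    - {"jaw": -1, "tx": 0.0288, "ty": -0.0618, "tz": 0.0072, "rz": -0.0364}
    - {"jaw": -1, "tx": 0.0288, "ty": -0.0618, "tz": 0.0072, "rz": -0.0364}

```text
$.targets[0]: bad value
```

Request:
move_arm:
  targets:
    - {"jaw": -1, "tx": 0.0288, "ty": -0.0618, "rz": -0.0364}
    - {"jaw": -1, "tx": 0.0288, "ty": -0.0618, "rz": -0.0364}
    - {"jaw": -1, "tx": 0.0288, "ty": -0.0618, "rz": -0.0364}
    - {"jaw": -1, "tx": 0.0288, "ty": -0.0618, "rz": -0.0364}
    - {"jaw": -1, "tx": 0.0288, "ty": -0.0618, "rz": -0.0364}
    - {"jaw": -1, "tx": 0.0288, "ty": -0.0618, "rz": -0.0364}
    - {"jaw": -1, "tx": 0.0288, "ty": -0.0618, "rz": -0.0364}
    - {"jaw": -1, "tx": 0.0288, "ty": -0.0618, "rz": -0.0364}
    - {"jaw": -1, "tx": 0.0288, "ty": -0.0618, "rz": -0.0364}
    - {"jaw": -1, "tx": 0.0288, "ty": -0.0618, "rz": -0.0364}

```text
$.targets[0]: bad value
```

```bash
python3 - <<'E'
from rig import arm
import cv2,numpy as np
from scipy.spatial.transform import Rotation as R
s=arm.sense();print(s["time_s"],s["position"],R.from_rotvec(s["tool_rot"]).as_matrix().round(3).tolist(),s["ft_force"],s["joints"])
S=arm.snapshot("scene");np.savez("scene1.npz",**S);cv2.imwrite("pics/s1.png",cv2.resize(S["color"][80:280,180:440,::-1],None,fx=3,fy=3))
E
```

```text
0.1 [0.272446   0.56179801 0.24365069] [[-0.9, 0.437, -0.001], [0.437, 0.9, -0.002], [0.0, -0.002, -1.0]] [ 0.34875284 -0.16931579 -0.31356382] [ 9.40520187e-01  5.28397729e-01  1.43378579e+00  2.34999246e-05
  1.18140831e+00 -1.78525508e-01]
```

View pics/s1.png

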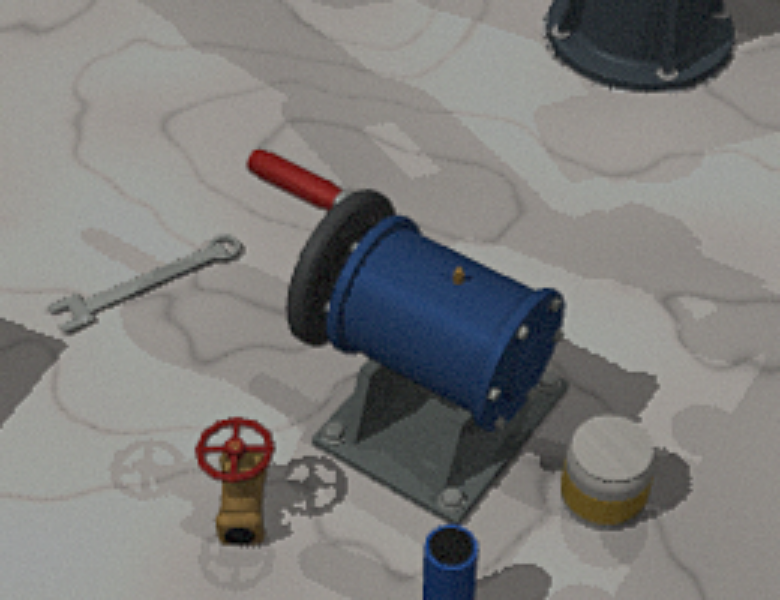

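The arm hasn't moved: both calls were refused, probably because every key is needed in each row. The crop shows the handle at full-image (278,140) and the nipple at (332.7,171.5).

Request:
move_arm:
  targets:
    - {"jaw": -1, "tx": 0.0288, "ty": -0.0618, "tz": 0.0072, "rx": 0, "ry": 0, "rz": -0.0364}
    - {"jaw": -1, "tx": 0.0288, "ty": -0.0618, "tz": 0.0072, "rx": 0, "ry": 0, "rz": -0.0364}
    - {"jaw": -1, "tx": 0.0288, "ty": -0.0618, "tz": 0.0072, "rx": 0, "ry": 0, "rz": -0.0364}
    - {"jaw": -1, "tx": 0.0288, "ty": -0.0618, "tz": 0.0072, "rx": 0, "ry": 0, "rz": -0.0364}
    - {"jaw": -1, "tx": 0.0288, "ty": -0.0618, "tz": 0.0072, "rx": 0, "ry": 0, "rz": -0.0364}
    - {"jaw": -1, "tx": 0.0288, "ty": -0.0618, "tz": 0.0072, "rx": 0, "ry": 0, "rz": -0.0364}
    - {"jaw": -1, "tx": 0.0288, "ty": -0.0618, "tz": 0.0072, "rx": 0, "ry": 0, "rz": -0.0364}
    - {"jaw": -1, "tx": 0.0288, "ty": -0.0618, "tz": 0.0072, "rx": 0, "ry": 0, "rz": -0.0364}
    - {"jaw": -1, "tx": 0.0288, "ty": -0.0618, "tz": 0.0072, "rx": 0, "ry": 0, "rz": -0.0364}
    - {"jaw": -1, "tx": 0.0288, "ty": -0.0618, "tz": 0.0072, "rx": 0, "ry": 0, "rz": -0.0364}

```text
time_s: 1.15
position: [0.417, 0.2519, 0.2805]
tool_rot: [-1.542, -2.737, 0.0]
ft_force: [0.3, -0.4, 0.2]
opening: 0.0871
finger_force: 0.0
```

Request:
move_arm:
  targets:
    - {"jaw": -1, "tx": 0.0288, "ty": -0.0618, "tz": 0, "rx": 0, "ry": 0, "rz": -0.0364}
    - {"jaw": -1, "tx": 0.0288, "ty": -0.0618, "tz": 0, "rx": 0, "ry": 0, "rz": -0.0364}
    - {"jaw": -1, "tx": 0.0288, "ty": -0.0618, "tz": 0, "rx": 0, "ry": 0, "rz": -0.0364}
    - {"jaw": -1, "tx": 0.0288, "ty": -0.0618, "tz": 0, "rx": 0, "ry": 0, "rz": -0.0364}
    - {"jaw": -1, "tx": 0.0288, "ty": -0.0618, "tz": 0, "rx": 0, "ry": 0, "rz": -0.0364}
    - {"jaw": -1, "tx": 0.0288, "ty": -0.0618, "tz": 0, "rx": 0, "ry": 0, "rz": -0.0364}
    - {"jaw": -1, "tx": 0.0288, "ty": -0.0618, "tz": 0, "rx": 0, "ry": 0, "rz": -0.0364}
    - {"jaw": -1, "tx": 0.0288, "ty": -0.0618, "tz": 0, "rx": 0, "ry": 0, "rz": -0.0364}
    - {"jaw": -1, "tx": 0.0288, "ty": -0.0618, "tz": 0, "rx": 0, "ry": 0, "rz": -0.0364}
    - {"jaw": -1, "tx": 0.0288, "ty": -0.0618, "tz": 0, "rx": 0, "ry": 0, "rz": -0.0364}

```text
time_s: 2.15
position: [0.561, -0.057, 0.2802]
tool_rot: [-2.251, -2.191, 0.0]
ft_force: [0.4, -0.1, 0.4]
opening: 0.087
finger_force: 0.0
```

```bash
python3 - <<'E'
from rig import arm
from h import *
from scipy.spatial.transform import Rotation as R
s=arm.sense();print(s["time_s"],s["position"],R.from_rotvec(s["tool_rot"]).as_matrix().round(3).tolist(),s["joints"].round(2))
S=dict(np.load("scene0.npz"));T=dict(np.load("top0.npz"))
print("nip",tri(S,(332.7,171.5),T,(309,211)))
S=arm.snapshot("scene");cv2.imwrite("pics/s2.png",cv2.resize(S["color"][60:260,180:440,::-1],None,fx=3,fy=3))
E
```

```text
2.15 [ 0.56101268 -0.05699224  0.28023112] [[0.027, 1.0, -0.001], [1.0, -0.027, 0.0], [0.0, -0.001, -1.0]] [-0.3   0.4   1.55  0.    1.19 -0.27]
nip (array([0.58134295, 0.11844319, 0.18096932]), np.float64(0.001234410830562494))
```

View pics/s2.png

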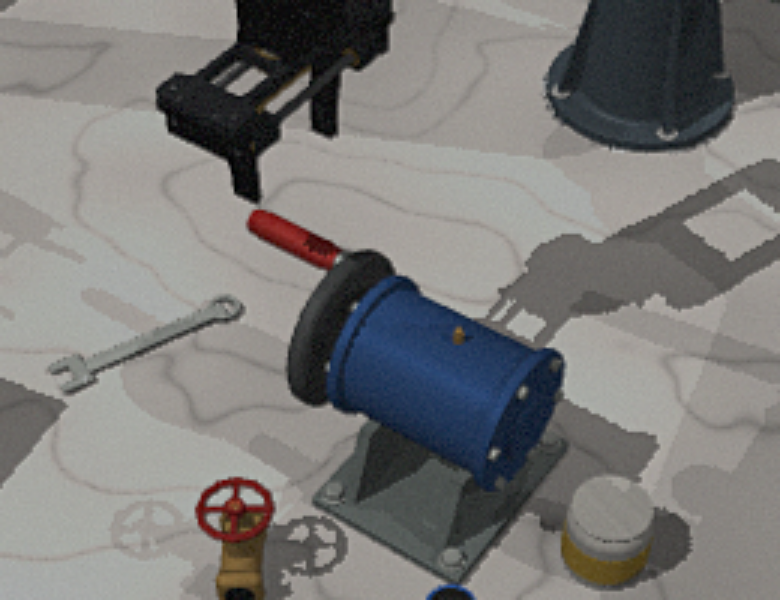

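Gripper is over the handle, with its fingers on either side (crop (330,115) and (248,180)) and the handle below. Descending.

Request:
move_arm:
  targets:
    - {"jaw": -1, "tx": -0.002, "ty": 0, "tz": -0.0253, "rx": 0, "ry": 0, "rz": 0}
    - {"jaw": -1, "tx": 0, "ty": 0, "tz": -0.0253, "rx": 0, "ry": 0, "rz": 0}
    - {"jaw": -1, "tx": 0, "ty": 0, "tz": -0.0253, "rx": 0, "ry": 0, "rz": 0}
    - {"jaw": -1, "tx": 0, "ty": 0, "tz": -0.0253, "rx": 0, "ry": 0, "rz": 0}
    - {"jaw": -1, "tx": 0, "ty": 0, "tz": -0.0253, "rx": 0, "ry": 0, "rz": 0}
    - {"jaw": -1, "tx": 0, "ty": 0, "tz": -0.0253, "rx": 0, "ry": 0, "rz": 0}
    - {"jaw": -1, "tx": 0, "ty": 0, "tz": -0.0253, "rx": 0, "ry": 0, "rz": 0}
    - {"jaw": -1, "tx": 0, "ty": 0, "tz": -0.0253, "rx": 0, "ry": 0, "rz": 0}
    - {"jaw": 1, "tx": 0, "ty": 0, "tz": 0, "rx": 0, "ry": 0, "rz": 0}
    - {"jaw": 1, "tx": 0, "ty": 0, "tz": 0, "rx": 0, "ry": 0, "rz": 0}

```text
time_s: 3.2
position: [0.5598, -0.0557, 0.179]
tool_rot: [-2.248, -2.194, 0.0]
ft_force: [0.6, -0.2, 0.4]
opening: 0.0777
finger_force: 0.0
```

Request:
move_arm:
  targets:
    - {"jaw": 1, "tx": 0, "ty": 0, "tz": 0, "rx": 0, "ry": 0, "rz": 0}
    - {"jaw": 1, "tx": 0, "ty": 0, "tz": 0, "rx": 0, "ry": 0, "rz": 0}
    - {"jaw": 1, "tx": 0, "ty": 0, "tz": 0, "rx": 0, "ry": 0, "rz": 0}
    - {"jaw": 1, "tx": 0, "ty": 0, "tz": 0, "rx": 0, "ry": 0, "rz": 0}
    - {"jaw": 1, "tx": 0, "ty": 0, "tz": 0, "rx": 0, "ry": 0, "rz": 0}
    - {"jaw": 1, "tx": 0, "ty": 0, "tz": 0, "rx": 0, "ry": 0, "rz": 0}
    - {"jaw": 1, "tx": 0, "ty": 0, "tz": 0, "rx": 0, "ry": 0, "rz": 0}
    - {"jaw": 1, "tx": 0, "ty": 0, "tz": 0, "rx": 0, "ry": 0, "rz": 0}
    - {"jaw": 1, "tx": 0, "ty": 0, "tz": 0, "rx": 0, "ry": 0, "rz": 0}
    - {"jaw": 1, "tx": 0, "ty": 0, "tz": 0, "rx": 0, "ry": 0, "rz": 0}

```text
time_s: 4.2
position: [0.5589, -0.0556, 0.1792]
tool_rot: [-2.247, -2.193, 0.002]
ft_force: [-3.5, -0.6, 2.6]
opening: 0.0242
finger_force: 30.0
```

```bash
python3 - <<'E'
from rig import arm
s=arm.sense();print(s)
E
```

```text
{'time_s': 4.2, 'joints': array([-2.97914438e-01,  5.29364166e-01,  1.65582280e+00, -5.71132755e-04,
        9.58426462e-01, -2.73320876e-01]), 'qd': array([-0.00246405,  0.00198875, -0.00014795, -0.00165689, -0.00167321,
        0.00250133]), 'joint_torque': array([ 5.73144592e-01, -3.96457994e+01, -1.55715573e+01,  4.75563314e-01,
       -8.93551167e-01,  2.31994840e-02]), 'position': array([ 0.55893864, -0.05564737,  0.17922446]), 'tool_rot': array([-2.24711911e+00, -2.19324421e+00,  2.16398840e-03]), 'ft_force': array([-3.45802713, -0.6223185 ,  2.58988501]), 'ft_torque': array([-0.22483795,  0.6729087 ,  0.04796893]), 'finger_force': 29.98215900734067, 'opening': 0.024194727634715415}
```

```bash
python3 - <<'E'
import numpy as np
a=np.radians(-19.4+15*np.arange(25)); p=.055*np.c_[np.sin(a),-.027*np.sin(a),np.cos(a)]; p[0]=[-.018,.0005,.051]
for k,d in enumerate(np.diff(p,axis=0)): print(k//2+1,(d/5/.5).round(4))
E
```

```text
1 [ 0.0055 -0.0002  0.0015]
1 [ 0.0057 -0.0002 -0.0003]
2 [ 0.0055 -0.0001 -0.0018]
2 [ 0.0048 -0.0001 -0.0031]
3 [ 0.0038 -0.0001 -0.0043]
3 [ 0.0026 -0.0001 -0.0051]
4 [ 0.0012 -0.     -0.0056]
4 [-0.0003  0.     -0.0057]
5 [-0.0018  0.     -0.0055]
5 [-0.0031  0.0001 -0.0048]
6 [-0.0043  0.0001 -0.0038]
6 [-0.0051  0.0001 -0.0026]
7 [-0.0056  0.0002 -0.0012]
7 [-0.0057  0.0002  0.0003]
8 [-0.0055  0.0001  0.0018]
8 [-0.0048  0.0001  0.0031]
9 [-0.0038  0.0001  0.0043]
9 [-0.0026  0.0001  0.0051]
10 [-0.0012  0.      0.0056]
10 [ 0.0003 -0.      0.0057]
11 [ 0.0018 -0.      0.0055]
11 [ 0.0031 -0.0001  0.0048]
12 [ 0.0043 -0.0001  0.0038]
12 [ 0.0051 -0.0001  0.0026]
```

Request:
move_arm:
  targets:
    - {"jaw": 1, "tx": 0.0055, "ty": -0.0002, "tz": 0.0015, "rx": 0, "ry": 0, "rz": 0}
    - {"jaw": 1, "tx": 0.0055, "ty": -0.0002, "tz": 0.0015, "rx": 0, "ry": 0, "rz": 0}
    - {"jaw": 1, "tx": 0.0055, "ty": -0.0002, "tz": 0.0015, "rx": 0, "ry": 0, "rz": 0}
    - {"jaw": 1, "tx": 0.0055, "ty": -0.0002, "tz": 0.0015, "rx": 0, "ry": 0, "rz": 0}
    - {"jaw": 1, "tx": 0.0055, "ty": -0.0002, "tz": 0.0015, "rx": 0, "ry": 0, "rz": 0}
    - {"jaw": 1, "tx": 0.0057, "ty": -0.0002, "tz": -0.0003, "rx": 0, "ry": 0, "rz": 0}
    - {"jaw": 1, "tx": 0.0057, "ty": -0.0002, "tz": -0.0003, "rx": 0, "ry": 0, "rz": 0}
    - {"jaw": 1, "tx": 0.0057, "ty": -0.0002, "tz": -0.0003, "rx": 0, "ry": 0, "rz": 0}
    - {"jaw": 1, "tx": 0.0057, "ty": -0.0002, "tz": -0.0003, "rx": 0, "ry": 0, "rz": 0}
    - {"jaw": 1, "tx": 0.0057, "ty": -0.0002, "tz": -0.0003, "rx": 0, "ry": 0, "rz": 0}

```text
time_s: 5.2
position: [0.5864, -0.0563, 0.1827]
tool_rot: [-2.246, -2.192, 0.003]
ft_force: [-6.3, 1.2, 5.2]
opening: 0.024
finger_force: 30.0
```

```bash
cat > log.py <<'E'
from rig import arm
import json
s=arm.sense();f=open("log.jsonl","a");f.write(json.dumps([s["time_s"],*s["position"],*s["ft_force"],*s["ft_torque"]])+"\n")
print(s["position"].round(4),s["ft_force"].round(2),s["ft_torque"].round(2),s["finger_force"],s["joints"].round(2))
E
python3 log.py
```

```text
[ 0.5864 -0.0563  0.1827] [-6.34  1.23  5.19] [-0.06  0.98  0.06] 29.99583506025374 [-0.29  0.56  1.58 -0.    1.01 -0.26]
```

Request:
move_arm:
  targets:
    - {"jaw": 1, "tx": 0.0055, "ty": -0.0001, "tz": -0.0018, "rx": 0, "ry": 0, "rz": 0}
    - {"jaw": 1, "tx": 0.0055, "ty": -0.0001, "tz": -0.0018, "rx": 0, "ry": 0, "rz": 0}
    - {"jaw": 1, "tx": 0.0055, "ty": -0.0001, "tz": -0.0018, "rx": 0, "ry": 0, "rz": 0}
    - {"jaw": 1, "tx": 0.0055, "ty": -0.0001, "tz": -0.0018, "rx": 0, "ry": 0, "rz": 0}
    - {"jaw": 1, "tx": 0.0055, "ty": -0.0001, "tz": -0.0018, "rx": 0, "ry": 0, "rz": 0}
    - {"jaw": 1, "tx": 0.0048, "ty": -0.0001, "tz": -0.0031, "rx": 0, "ry": 0, "rz": 0}
    - {"jaw": 1, "tx": 0.0048, "ty": -0.0001, "tz": -0.0031, "rx": 0, "ry": 0, "rz": 0}
    - {"jaw": 1, "tx": 0.0048, "ty": -0.0001, "tz": -0.0031, "rx": 0, "ry": 0, "rz": 0}
    - {"jaw": 1, "tx": 0.0048, "ty": -0.0001, "tz": -0.0031, "rx": 0, "ry": 0, "rz": 0}
    - {"jaw": 1, "tx": 0.0048, "ty": -0.0001, "tz": -0.0031, "rx": 0, "ry": 0, "rz": 0}

```text
time_s: 6.2
position: [0.6144, -0.057, 0.1704]
tool_rot: [2.248, 2.193, 0.002]
ft_force: [-1.9, 0.9, 4.3]
opening: 0.0242
finger_force: 30.0
```

Request:
move_arm:
  targets:
    - {"jaw": 1, "tx": 0.0038, "ty": -0.0001, "tz": -0.0043, "rx": 0, "ry": 0, "rz": 0}
    - {"jaw": 1, "tx": 0.0038, "ty": -0.0001, "tz": -0.0043, "rx": 0, "ry": 0, "rz": 0}
    - {"jaw": 1, "tx": 0.0038, "ty": -0.0001, "tz": -0.0043, "rx": 0, "ry": 0, "rz": 0}
    - {"jaw": 1, "tx": 0.0038, "ty": -0.0001, "tz": -0.0043, "rx": 0, "ry": 0, "rz": 0}
    - {"jaw": 1, "tx": 0.0038, "ty": -0.0001, "tz": -0.0043, "rx": 0, "ry": 0, "rz": 0}
    - {"jaw": 1, "tx": 0.0026, "ty": -0.0001, "tz": -0.0051, "rx": 0, "ry": 0, "rz": 0}
    - {"jaw": 1, "tx": 0.0026, "ty": -0.0001, "tz": -0.0051, "rx": 0, "ry": 0, "rz": 0}
    - {"jaw": 1, "tx": 0.0026, "ty": -0.0001, "tz": -0.0051, "rx": 0, "ry": 0, "rz": 0}
    - {"jaw": 1, "tx": 0.0026, "ty": -0.0001, "tz": -0.0051, "rx": 0, "ry": 0, "rz": 0}
    - {"jaw": 1, "tx": 0.0026, "ty": -0.0001, "tz": -0.0051, "rx": 0, "ry": 0, "rz": 0}

```text
time_s: 7.2
position: [0.631, -0.0575, 0.1467]
tool_rot: [2.247, 2.192, 0.004]
ft_force: [3.6, 3.8, 4.1]
opening: 0.0241
finger_force: 30.0
```

Request:
move_arm:
  targets:
    - {"jaw": 1, "tx": 0.0012, "ty": 0, "tz": -0.0056, "rx": 0, "ry": 0, "rz": 0}
    - {"jaw": 1, "tx": 0.0012, "ty": 0, "tz": -0.0056, "rx": 0, "ry": 0, "rz": 0}
    - {"jaw": 1, "tx": 0.0012, "ty": 0, "tz": -0.0056, "rx": 0, "ry": 0, "rz": 0}
    - {"jaw": 1, "tx": 0.0012, "ty": 0, "tz": -0.0056, "rx": 0, "ry": 0, "rz": 0}
    - {"jaw": 1, "tx": 0.0012, "ty": 0, "tz": -0.0056, "rx": 0, "ry": 0, "rz": 0}
    - {"jaw": 1, "tx": -0.0003, "ty": 0, "tz": -0.0057, "rx": 0, "ry": 0, "rz": 0}
    - {"jaw": 1, "tx": -0.0003, "ty": 0, "tz": -0.0057, "rx": 0, "ry": 0, "rz": 0}
    - {"jaw": 1, "tx": -0.0003, "ty": 0, "tz": -0.0057, "rx": 0, "ry": 0, "rz": 0}
    - {"jaw": 1, "tx": -0.0003, "ty": 0, "tz": -0.0057, "rx": 0, "ry": 0, "rz": 0}
    - {"jaw": 1, "tx": -0.0003, "ty": 0, "tz": -0.0057, "rx": 0, "ry": 0, "rz": 0}

```text
time_s: 8.2
position: [0.6332, -0.0575, 0.1179]
tool_rot: [2.247, 2.192, 0.004]
ft_force: [4.7, 2.9, 1.3]
opening: 0.0242
finger_force: 30.0
```

Request:
move_arm:
  targets:
    - {"jaw": 1, "tx": -0.0018, "ty": 0, "tz": -0.0055, "rx": 0, "ry": 0, "rz": 0}
    - {"jaw": 1, "tx": -0.0018, "ty": 0, "tz": -0.0055, "rx": 0, "ry": 0, "rz": 0}
    - {"jaw": 1, "tx": -0.0018, "ty": 0, "tz": -0.0055, "rx": 0, "ry": 0, "rz": 0}
    - {"jaw": 1, "tx": -0.0018, "ty": 0, "tz": -0.0055, "rx": 0, "ry": 0, "rz": 0}
    - {"jaw": 1, "tx": -0.0018, "ty": 0, "tz": -0.0055, "rx": 0, "ry": 0, "rz": 0}
    - {"jaw": 1, "tx": -0.0031, "ty": 0.0001, "tz": -0.0048, "rx": 0, "ry": 0, "rz": 0}
    - {"jaw": 1, "tx": -0.0031, "ty": 0.0001, "tz": -0.0048, "rx": 0, "ry": 0, "rz": 0}
    - {"jaw": 1, "tx": -0.0031, "ty": 0.0001, "tz": -0.0048, "rx": 0, "ry": 0, "rz": 0}
    - {"jaw": 1, "tx": -0.0031, "ty": 0.0001, "tz": -0.0048, "rx": 0, "ry": 0, "rz": 0}
    - {"jaw": 1, "tx": -0.0031, "ty": 0.0001, "tz": -0.0048, "rx": 0, "ry": 0, "rz": 0}

```text
time_s: 9.2
position: [0.6204, -0.0572, 0.0918]
tool_rot: [2.248, 2.193, 0.002]
ft_force: [3.4, 4.4, 0.7]
opening: 0.024
finger_force: 30.0
```

Request:
move_arm:
  targets:
    - {"jaw": 1, "tx": -0.0043, "ty": 0.0001, "tz": -0.0038, "rx": 0, "ry": 0, "rz": 0}
    - {"jaw": 1, "tx": -0.0043, "ty": 0.0001, "tz": -0.0038, "rx": 0, "ry": 0, "rz": 0}
    - {"jaw": 1, "tx": -0.0043, "ty": 0.0001, "tz": -0.0038, "rx": 0, "ry": 0, "rz": 0}
    - {"jaw": 1, "tx": -0.0043, "ty": 0.0001, "tz": -0.0038, "rx": 0, "ry": 0, "rz": 0}
    - {"jaw": 1, "tx": -0.0043, "ty": 0.0001, "tz": -0.0038, "rx": 0, "ry": 0, "rz": 0}
    - {"jaw": 1, "tx": -0.0051, "ty": 0.0001, "tz": -0.0026, "rx": 0, "ry": 0, "rz": 0}
    - {"jaw": 1, "tx": -0.0051, "ty": 0.0001, "tz": -0.0026, "rx": 0, "ry": 0, "rz": 0}
    - {"jaw": 1, "tx": -0.0051, "ty": 0.0001, "tz": -0.0026, "rx": 0, "ry": 0, "rz": 0}
    - {"jaw": 1, "tx": -0.0051, "ty": 0.0001, "tz": -0.0026, "rx": 0, "ry": 0, "rz": 0}
    - {"jaw": 1, "tx": -0.0051, "ty": 0.0001, "tz": -0.0026, "rx": 0, "ry": 0, "rz": 0}

```text
time_s: 10.2
position: [0.597, -0.0567, 0.0761]
tool_rot: [2.248, 2.193, 0.003]
ft_force: [4.1, 3.4, 4.4]
opening: 0.0244
finger_force: 30.0
```

Request:
move_arm:
  targets:
    - {"jaw": 1, "tx": -0.0056, "ty": 0.0002, "tz": -0.0012, "rx": 0, "ry": 0, "rz": 0}
    - {"jaw": 1, "tx": -0.0056, "ty": 0.0002, "tz": -0.0012, "rx": 0, "ry": 0, "rz": 0}
    - {"jaw": 1, "tx": -0.0056, "ty": 0.0002, "tz": -0.0012, "rx": 0, "ry": 0, "rz": 0}
    - {"jaw": 1, "tx": -0.0056, "ty": 0.0002, "tz": -0.0012, "rx": 0, "ry": 0, "rz": 0}
    - {"jaw": 1, "tx": -0.0056, "ty": 0.0002, "tz": -0.0012, "rx": 0, "ry": 0, "rz": 0}
    - {"jaw": 1, "tx": -0.0057, "ty": 0.0002, "tz": 0.0003, "rx": 0, "ry": 0, "rz": 0}
    - {"jaw": 1, "tx": -0.0057, "ty": 0.0002, "tz": 0.0003, "rx": 0, "ry": 0, "rz": 0}
    - {"jaw": 1, "tx": -0.0057, "ty": 0.0002, "tz": 0.0003, "rx": 0, "ry": 0, "rz": 0}
    - {"jaw": 1, "tx": -0.0057, "ty": 0.0002, "tz": 0.0003, "rx": 0, "ry": 0, "rz": 0}
    - {"jaw": 1, "tx": -0.0057, "ty": 0.0002, "tz": 0.0003, "rx": 0, "ry": 0, "rz": 0}

```text
time_s: 11.2
position: [0.5701, -0.0561, 0.0739]
tool_rot: [2.246, 2.191, 0.005]
ft_force: [7.3, 5.1, -0.9]
opening: 0.0238
finger_force: 30.0
```

Request:
move_arm:
  targets:
    - {"jaw": 1, "tx": -0.0055, "ty": 0.0001, "tz": 0.0018, "rx": 0, "ry": 0, "rz": 0}
    - {"jaw": 1, "tx": -0.0055, "ty": 0.0001, "tz": 0.0018, "rx": 0, "ry": 0, "rz": 0}
    - {"jaw": 1, "tx": -0.0055, "ty": 0.0001, "tz": 0.0018, "rx": 0, "ry": 0, "rz": 0}
    - {"jaw": 1, "tx": -0.0055, "ty": 0.0001, "tz": 0.0018, "rx": 0, "ry": 0, "rz": 0}
    - {"jaw": 1, "tx": -0.0055, "ty": 0.0001, "tz": 0.0018, "rx": 0, "ry": 0, "rz": 0}
    - {"jaw": 1, "tx": -0.0048, "ty": 0.0001, "tz": 0.0031, "rx": 0, "ry": 0, "rz": 0}
    - {"jaw": 1, "tx": -0.0048, "ty": 0.0001, "tz": 0.0031, "rx": 0, "ry": 0, "rz": 0}
    - {"jaw": 1, "tx": -0.0048, "ty": 0.0001, "tz": 0.0031, "rx": 0, "ry": 0, "rz": 0}
    - {"jaw": 1, "tx": -0.0048, "ty": 0.0001, "tz": 0.0031, "rx": 0, "ry": 0, "rz": 0}
    - {"jaw": 1, "tx": -0.0048, "ty": 0.0001, "tz": 0.0031, "rx": 0, "ry": 0, "rz": 0}

```text
time_s: 12.2
position: [0.5443, -0.0555, 0.0857]
tool_rot: [2.247, 2.191, 0.005]
ft_force: [7.7, 4.5, -4.8]
opening: 0.024
finger_force: 30.0
```

Request:
move_arm:
  targets:
    - {"jaw": 1, "tx": -0.0038, "ty": 0.0001, "tz": 0.0043, "rx": 0, "ry": 0, "rz": 0}
    - {"jaw": 1, "tx": -0.0038, "ty": 0.0001, "tz": 0.0043, "rx": 0, "ry": 0, "rz": 0}
    - {"jaw": 1, "tx": -0.0038, "ty": 0.0001, "tz": 0.0043, "rx": 0, "ry": 0, "rz": 0}
    - {"jaw": 1, "tx": -0.0038, "ty": 0.0001, "tz": 0.0043, "rx": 0, "ry": 0, "rz": 0}
    - {"jaw": 1, "tx": -0.0038, "ty": 0.0001, "tz": 0.0043, "rx": 0, "ry": 0, "rz": 0}
    - {"jaw": 1, "tx": -0.0026, "ty": 0.0001, "tz": 0.0051, "rx": 0, "ry": 0, "rz": 0}
    - {"jaw": 1, "tx": -0.0026, "ty": 0.0001, "tz": 0.0051, "rx": 0, "ry": 0, "rz": 0}
    - {"jaw": 1, "tx": -0.0026, "ty": 0.0001, "tz": 0.0051, "rx": 0, "ry": 0, "rz": 0}
    - {"jaw": 1, "tx": -0.0026, "ty": 0.0001, "tz": 0.0051, "rx": 0, "ry": 0, "rz": 0}
    - {"jaw": 1, "tx": -0.0026, "ty": 0.0001, "tz": 0.0051, "rx": 0, "ry": 0, "rz": 0}

```text
time_s: 13.2
position: [0.5277, -0.055, 0.1087]
tool_rot: [2.248, 2.192, 0.004]
ft_force: [7.8, 4.0, -7.8]
opening: 0.0243
finger_force: 29.9
```

Request:
move_arm:
  targets:
    - {"jaw": 1, "tx": -0.0012, "ty": 0, "tz": 0.0056, "rx": 0, "ry": 0, "rz": 0}
    - {"jaw": 1, "tx": -0.0012, "ty": 0, "tz": 0.0056, "rx": 0, "ry": 0, "rz": 0}
    - {"jaw": 1, "tx": -0.0012, "ty": 0, "tz": 0.0056, "rx": 0, "ry": 0, "rz": 0}
    - {"jaw": 1, "tx": -0.0012, "ty": 0, "tz": 0.0056, "rx": 0, "ry": 0, "rz": 0}
    - {"jaw": 1, "tx": -0.0012, "ty": 0, "tz": 0.0056, "rx": 0, "ry": 0, "rz": 0}
    - {"jaw": 1, "tx": 0.0003, "ty": 0, "tz": 0.0057, "rx": 0, "ry": 0, "rz": 0}
    - {"jaw": 1, "tx": 0.0003, "ty": 0, "tz": 0.0057, "rx": 0, "ry": 0, "rz": 0}
    - {"jaw": 1, "tx": 0.0003, "ty": 0, "tz": 0.0057, "rx": 0, "ry": 0, "rz": 0}
    - {"jaw": 1, "tx": 0.0003, "ty": 0, "tz": 0.0057, "rx": 0, "ry": 0, "rz": 0}
    - {"jaw": 1, "tx": 0.0003, "ty": 0, "tz": 0.0057, "rx": 0, "ry": 0, "rz": 0}

```text
time_s: 14.2
position: [0.5248, -0.055, 0.1363]
tool_rot: [2.249, 2.193, 0.002]
ft_force: [7.8, 2.8, -11.3]
opening: 0.0243
finger_force: 29.9
```

Request:
move_arm:
  targets:
    - {"jaw": 1, "tx": 0.0018, "ty": 0, "tz": 0.0055, "rx": 0, "ry": 0, "rz": 0}
    - {"jaw": 1, "tx": 0.0018, "ty": 0, "tz": 0.0055, "rx": 0, "ry": 0, "rz": 0}
    - {"jaw": 1, "tx": 0.0018, "ty": 0, "tz": 0.0055, "rx": 0, "ry": 0, "rz": 0}
    - {"jaw": 1, "tx": 0.0018, "ty": 0, "tz": 0.0055, "rx": 0, "ry": 0, "rz": 0}
    - {"jaw": 1, "tx": 0.0018, "ty": 0, "tz": 0.0055, "rx": 0, "ry": 0, "rz": 0}
    - {"jaw": 1, "tx": 0.0031, "ty": -0.0001, "tz": 0.0048, "rx": 0, "ry": 0, "rz": 0}
    - {"jaw": 1, "tx": 0.0031, "ty": -0.0001, "tz": 0.0048, "rx": 0, "ry": 0, "rz": 0}
    - {"jaw": 1, "tx": 0.0031, "ty": -0.0001, "tz": 0.0048, "rx": 0, "ry": 0, "rz": 0}
    - {"jaw": 1, "tx": 0.0031, "ty": -0.0001, "tz": 0.0048, "rx": 0, "ry": 0, "rz": 0}
    - {"jaw": 1, "tx": 0.0031, "ty": -0.0001, "tz": 0.0048, "rx": 0, "ry": 0, "rz": 0}

```text
time_s: 15.2
position: [0.5353, -0.0551, 0.1615]
tool_rot: [-2.247, -2.192, 0.003]
ft_force: [4.9, 1.3, -17.2]
opening: 0.0242
finger_force: 29.9
```

Request:
move_arm:
  targets:
    - {"jaw": 1, "tx": 0.0043, "ty": -0.0001, "tz": 0.0038, "rx": 0, "ry": 0, "rz": 0}
    - {"jaw": 1, "tx": 0.0043, "ty": -0.0001, "tz": 0.0038, "rx": 0, "ry": 0, "rz": 0}
    - {"jaw": 1, "tx": 0.0043, "ty": -0.0001, "tz": 0.0038, "rx": 0, "ry": 0, "rz": 0}
    - {"jaw": 1, "tx": 0.0043, "ty": -0.0001, "tz": 0.0038, "rx": 0, "ry": 0, "rz": 0}
    - {"jaw": 1, "tx": 0.0043, "ty": -0.0001, "tz": 0.0038, "rx": 0, "ry": 0, "rz": 0}
    - {"jaw": 1, "tx": 0.0051, "ty": -0.0001, "tz": 0.0026, "rx": 0, "ry": 0, "rz": 0}
    - {"jaw": 1, "tx": 0.0051, "ty": -0.0001, "tz": 0.0026, "rx": 0, "ry": 0, "rz": 0}
    - {"jaw": 1, "tx": 0.0051, "ty": -0.0001, "tz": 0.0026, "rx": 0, "ry": 0, "rz": 0}
    - {"jaw": 1, "tx": 0.0051, "ty": -0.0001, "tz": 0.0026, "rx": 0, "ry": 0, "rz": 0}
    - {"jaw": 1, "tx": 0.0051, "ty": -0.0001, "tz": 0.0026, "rx": 0, "ry": 0, "rz": 0}

```text
time_s: 16.2
position: [0.5584, -0.0556, 0.1794]
tool_rot: [-2.247, -2.192, 0.003]
ft_force: [0.3, -0.9, -24.6]
opening: 0.0241
finger_force: 29.9
```

```bash
python3 log.py
```

```text
[ 0.5584 -0.0556  0.1794] [  0.26  -0.85 -24.58] [-0.26 -0.18  0.05] 29.937964570708573 [-0.3   0.53  1.66 -0.    0.96 -0.27]
```

```bash
cat > fit.py <<'E'
import numpy as np
from scipy.optimize import least_squares
D=np.array([[.5864,.1827,-6.3,5.2],[.6144,.1704,-1.9,4.3],[.631,.1467,3.6,4.1],[.6332,.1179,4.7,1.3],[.6204,.0918,3.4,.7],[.597,.0761,4.1,4.4],[.5701,.0739,7.3,-.9],[.5443,.0857,7.7,-4.8],[.5277,.1087,7.8,-7.8],[.5248,.1363,7.8,-11.3],[.5353,.1615,4.9,-17.2],[.5584,.1794,.3,-24.6]])
D[:,2:]-=[.4,.2]
c=least_squares(lambda c:np.hypot(D[:,0]-c[0],D[:,1]-c[1])-c[2],[.577,.128,.055]);print(c.x,(c.fun*1e3).round(2))
d=D[:,:2]-c.x[:2];a=np.arctan2(d[:,0],d[:,1]);t=np.c_[np.cos(a),-np.sin(a)];n=np.c_[np.sin(a),np.cos(a)]
Ft=-(D[:,2:]*t).sum(1);Fn=(D[:,2:]*n).sum(1)   # Ft: push of tool on handle along +
def sol(m):
    A=np.c_[np.ones(m.sum()),np.cos(a[m]),np.sin(a[m])];k,*_=np.linalg.lstsq(A,Ft[m],rcond=None)
    print("offset,amp Nm",k[0]*.055,np.hypot(*k[1:])*.055,"max at",np.degrees(np.arctan2(k[2],k[1])),"resid",(A@k-Ft[m]).round(1))
print(np.c_[np.degrees(a),Ft,Fn].round(1))
sol(a<9);sol(np.arange(len(a))<len(a)-1)
E
python3 fit.py
```

```text
[0.5791505  0.12822321 0.05503483] [-0.08 -0.07  0.01 -0.01 -0.01  0.06  0.04 -0.06 -0.   -0.09  0.01  0.19]
[[   7.6    7.3    4.1]
 [  39.9    4.4    1.7]
 [  70.4    2.6    4.3]
 [ 100.8    1.9    4. ]
 [ 131.4    2.4    1.9]
 [ 161.1    4.9   -2.8]
 [-170.5    7.    -0. ]
 [-140.7    8.8   -0.8]
 [-110.8   10.1   -4.1]
 [ -81.5   10.3   -9. ]
 [ -52.8   11.1  -14.1]
 [ -22.1    9.4  -22.9]]
offset,amp Nm 0.3654204198343644 0.24757055831385305 max at -78.49583895136755 resid [-0.3  0.1  0.2  0.3  0.4 -0.5 -0.5 -0.1  0.3  0.9 -0.4 -0.3]
offset,amp Nm 0.3636935712017986 0.24575335365108356 max at -79.1678694631208 resid [-0.4  0.   0.2  0.3  0.4 -0.5 -0.5 -0.1  0.3  0.8 -0.5]
```

```bash
python3 - <<'E'
import numpy as np
a=np.radians([-22,-37,-52,-67,-82,-97,-112,-127,-142,-157,-169]); p=.055*np.c_[np.sin(a),-.027*np.sin(a),np.cos(a)]
for k,d in enumerate(np.diff(p,axis=0)): print(k//2+1,(d/5/.5).round(4))
E
```

```text
1 [-0.005   0.0001 -0.0028]
1 [-0.0041  0.0001 -0.004 ]
2 [-0.0029  0.0001 -0.0049]
2 [-0.0015  0.     -0.0055]
3 [-0.0001  0.     -0.0057]
3 [ 0.0014 -0.     -0.0056]
4 [ 0.0028 -0.0001 -0.005 ]
4 [ 0.004  -0.0001 -0.0041]
5 [ 0.0049 -0.0001 -0.0029]
5 [ 0.0044 -0.0001 -0.0013]
```

Request:
move_arm:
  targets:
    - {"jaw": 1, "tx": -0.005, "ty": 0.0001, "tz": -0.004, "rx": 0, "ry": 0, "rz": 0}
    - {"jaw": 1, "tx": -0.005, "ty": 0.0001, "tz": -0.004, "rx": 0, "ry": 0, "rz": 0}
    - {"jaw": 1, "tx": -0.005, "ty": 0.0001, "tz": -0.004, "rx": 0, "ry": 0, "rz": 0}
    - {"jaw": 1, "tx": -0.005, "ty": 0.0001, "tz": -0.004, "rx": 0, "ry": 0, "rz": 0}
    - {"jaw": 1, "tx": -0.005, "ty": 0.0001, "tz": -0.004, "rx": 0, "ry": 0, "rz": 0}
    - {"jaw": 1, "tx": -0.0041, "ty": 0.0001, "tz": -0.004, "rx": 0, "ry": 0, "rz": 0}
    - {"jaw": 1, "tx": -0.0041, "ty": 0.0001, "tz": -0.004, "rx": 0, "ry": 0, "rz": 0}
    - {"jaw": 1, "tx": -0.0041, "ty": 0.0001, "tz": -0.004, "rx": 0, "ry": 0, "rz": 0}
    - {"jaw": 1, "tx": -0.0041, "ty": 0.0001, "tz": -0.004, "rx": 0, "ry": 0, "rz": 0}
    - {"jaw": 1, "tx": -0.0041, "ty": 0.0001, "tz": -0.004, "rx": 0, "ry": 0, "rz": 0}

```text
time_s: 17.2
position: [0.5378, -0.0552, 0.1642]
tool_rot: [2.245, 2.191, 0.004]
ft_force: [-2.0, 2.4, 6.2]
opening: 0.0241
finger_force: 30.1
```

Request:
move_arm:
  targets:
    - {"jaw": 1, "tx": -0.0029, "ty": 0.0001, "tz": -0.0049, "rx": 0, "ry": 0, "rz": 0}
    - {"jaw": 1, "tx": -0.0029, "ty": 0.0001, "tz": -0.0049, "rx": 0, "ry": 0, "rz": 0}
    - {"jaw": 1, "tx": -0.0029, "ty": 0.0001, "tz": -0.0049, "rx": 0, "ry": 0, "rz": 0}
    - {"jaw": 1, "tx": -0.0029, "ty": 0.0001, "tz": -0.0049, "rx": 0, "ry": 0, "rz": 0}
    - {"jaw": 1, "tx": -0.0029, "ty": 0.0001, "tz": -0.0049, "rx": 0, "ry": 0, "rz": 0}
    - {"jaw": 1, "tx": -0.0015, "ty": 0, "tz": -0.0055, "rx": 0, "ry": 0, "rz": 0}
    - {"jaw": 1, "tx": -0.0015, "ty": 0, "tz": -0.0055, "rx": 0, "ry": 0, "rz": 0}
    - {"jaw": 1, "tx": -0.0015, "ty": 0, "tz": -0.0055, "rx": 0, "ry": 0, "rz": 0}
    - {"jaw": 1, "tx": -0.0015, "ty": 0, "tz": -0.0055, "rx": 0, "ry": 0, "rz": 0}
    - {"jaw": 1, "tx": -0.0015, "ty": 0, "tz": -0.0055, "rx": 0, "ry": 0, "rz": 0}

```text
time_s: 18.2
position: [0.5249, -0.0549, 0.136]
tool_rot: [-2.248, -2.195, 0.001]
ft_force: [-4.7, 1.3, 2.7]
opening: 0.024
finger_force: 30.1
```

Request:
move_arm:
  targets:
    - {"jaw": 1, "tx": -0.0001, "ty": 0, "tz": -0.0057, "rx": 0, "ry": 0, "rz": 0}
    - {"jaw": 1, "tx": -0.0001, "ty": 0, "tz": -0.0057, "rx": 0, "ry": 0, "rz": 0}
    - {"jaw": 1, "tx": -0.0001, "ty": 0, "tz": -0.0057, "rx": 0, "ry": 0, "rz": 0}
    - {"jaw": 1, "tx": -0.0001, "ty": 0, "tz": -0.0057, "rx": 0, "ry": 0, "rz": 0}
    - {"jaw": 1, "tx": -0.0001, "ty": 0, "tz": -0.0057, "rx": 0, "ry": 0, "rz": 0}
    - {"jaw": 1, "tx": 0.0014, "ty": 0, "tz": -0.0056, "rx": 0, "ry": 0, "rz": 0}
    - {"jaw": 1, "tx": 0.0014, "ty": 0, "tz": -0.0056, "rx": 0, "ry": 0, "rz": 0}
    - {"jaw": 1, "tx": 0.0014, "ty": 0, "tz": -0.0056, "rx": 0, "ry": 0, "rz": 0}
    - {"jaw": 1, "tx": 0.0014, "ty": 0, "tz": -0.0056, "rx": 0, "ry": 0, "rz": 0}
    - {"jaw": 1, "tx": 0.0014, "ty": 0, "tz": -0.0056, "rx": 0, "ry": 0, "rz": 0}

```text
time_s: 19.2
position: [0.5289, -0.055, 0.1061]
tool_rot: [-2.248, -2.194, 0.0]
ft_force: [-4.6, 0.5, 1.4]
opening: 0.0242
finger_force: 30.1
```

Request:
move_arm:
  targets:
    - {"jaw": 1, "tx": 0.0028, "ty": -0.0001, "tz": -0.005, "rx": 0, "ry": 0, "rz": 0}
    - {"jaw": 1, "tx": 0.0028, "ty": -0.0001, "tz": -0.005, "rx": 0, "ry": 0, "rz": 0}
    - {"jaw": 1, "tx": 0.0028, "ty": -0.0001, "tz": -0.005, "rx": 0, "ry": 0, "rz": 0}
    - {"jaw": 1, "tx": 0.0028, "ty": -0.0001, "tz": -0.005, "rx": 0, "ry": 0, "rz": 0}
    - {"jaw": 1, "tx": 0.0028, "ty": -0.0001, "tz": -0.005, "rx": 0, "ry": 0, "rz": 0}
    - {"jaw": 1, "tx": 0.004, "ty": -0.0001, "tz": -0.0041, "rx": 0, "ry": 0, "rz": 0}
    - {"jaw": 1, "tx": 0.004, "ty": -0.0001, "tz": -0.0041, "rx": 0, "ry": 0, "rz": 0}
    - {"jaw": 1, "tx": 0.004, "ty": -0.0001, "tz": -0.0041, "rx": 0, "ry": 0, "rz": 0}
    - {"jaw": 1, "tx": 0.004, "ty": -0.0001, "tz": -0.0041, "rx": 0, "ry": 0, "rz": 0}
    - {"jaw": 1, "tx": 0.004, "ty": -0.0001, "tz": -0.0041, "rx": 0, "ry": 0, "rz": 0}

```text
time_s: 20.2
position: [0.5473, -0.0555, 0.0834]
tool_rot: [2.248, 2.192, 0.003]
ft_force: [-1.8, 2.7, 4.6]
opening: 0.0234
finger_force: 30.1
```

```bash
cat >> fit.py <<'E'
E2=np.array([[.5378,.1642,-2,6.2],[.5249,.136,-4.7,2.7],[.5289,.1061,-4.6,1.4],[.5473,.0834,-1.8,4.6]]);E2[:,2:]-=[.4,.2]
X=np.r_[D,E2];sg=np.r_[np.ones(12),-np.ones(4)]
d=X[:,:2]-c.x[:2];a=np.arctan2(d[:,0],d[:,1]);Ft=-(X[:,2:]*np.c_[np.cos(a),-np.sin(a)]).sum(1)
A=np.c_[sg,np.cos(a),np.sin(a)];k=np.linalg.lstsq(A,Ft,rcond=None)[0]
print("joint",k[0]*.055,np.hypot(*k[1:])*.055,np.degrees(np.arctan2(k[2],k[1])),(A@k-Ft).round(1),np.degrees(a[12:]),Ft[12:])
E
python3 fit.py|tail -2
```

```text
joint 0.3640730663329703 0.24874111510035224 -79.27913230243148 [-0.4  0.   0.1  0.2  0.4 -0.5 -0.5 -0.   0.4  0.9 -0.5 -0.3  0.2 -0.4
  0.2 -0.4] [ -48.97526813  -81.84224764 -113.76190559 -144.603144  ] [-2.95123455 -1.75101755 -3.1129577  -4.34199143]
```

Request:
move_arm:
  targets:
    - {"jaw": 1, "tx": 0.0052, "ty": -0.0001, "tz": -0.0029, "rx": 0, "ry": 0, "rz": 0}
    - {"jaw": 1, "tx": 0.0052, "ty": -0.0001, "tz": -0.0029, "rx": 0, "ry": 0, "rz": 0}
    - {"jaw": 1, "tx": 0.0052, "ty": -0.0001, "tz": -0.0029, "rx": 0, "ry": 0, "rz": 0}
    - {"jaw": 1, "tx": 0.0052, "ty": -0.0001, "tz": -0.0029, "rx": 0, "ry": 0, "rz": 0}
    - {"jaw": 1, "tx": 0.0056, "ty": -0.0001, "tz": -0.0017, "rx": 0, "ry": 0, "rz": 0}
    - {"jaw": 1, "tx": 0.0056, "ty": -0.0001, "tz": -0.0017, "rx": 0, "ry": 0, "rz": 0}
    - {"jaw": 1, "tx": 0.0056, "ty": -0.0001, "tz": -0.0017, "rx": 0, "ry": 0, "rz": 0}
    - {"jaw": 1, "tx": 0.0056, "ty": -0.0001, "tz": -0.0017, "rx": 0, "ry": 0, "rz": 0}
    - {"jaw": 1, "tx": 0, "ty": 0, "tz": 0, "rx": 0, "ry": 0, "rz": 0}
    - {"jaw": 1, "tx": 0, "ty": 0, "tz": 0, "rx": 0, "ry": 0, "rz": 0}

```text
time_s: 21.2
position: [0.5683, -0.056, 0.0742]
tool_rot: [2.248, 2.193, 0.001]
ft_force: [-3.3, 1.8, 5.3]
opening: 0.0243
finger_force: 30.1
```

Request:
move_arm:
  targets:
    - {"jaw": 1, "tx": 0, "ty": 0, "tz": 0, "rx": 0, "ry": 0, "rz": 0}
    - {"jaw": 1, "tx": 0, "ty": 0, "tz": 0, "rx": 0, "ry": 0, "rz": 0}
    - {"jaw": 1, "tx": 0, "ty": 0, "tz": 0, "rx": 0, "ry": 0, "rz": 0}
    - {"jaw": 1, "tx": 0, "ty": 0, "tz": 0, "rx": 0, "ry": 0, "rz": 0}
    - {"jaw": 1, "tx": 0, "ty": 0, "tz": 0, "rx": 0, "ry": 0, "rz": 0}
    - {"jaw": 1, "tx": 0, "ty": 0, "tz": 0, "rx": 0, "ry": 0, "rz": 0}
    - {"jaw": 1, "tx": 0, "ty": 0, "tz": 0, "rx": 0, "ry": 0, "rz": 0}
    - {"jaw": 1, "tx": 0, "ty": 0, "tz": 0, "rx": 0, "ry": 0, "rz": 0}
    - {"jaw": 1, "tx": 0, "ty": 0, "tz": 0, "rx": 0, "ry": 0, "rz": 0}
    - {"jaw": 1, "tx": 0, "ty": 0, "tz": 0, "rx": 0, "ry": 0, "rz": 0}

```text
time_s: 22.2
position: [0.5683, -0.056, 0.0742]
tool_rot: [2.248, 2.193, 0.001]
ft_force: [-3.0, 2.4, 5.1]
opening: 0.0245
finger_force: 30.1
```

```bash
python3 -c "
from rig import arm
s=arm.sense();print(s['qd'].round(4),s['finger_force']);print(arm.job_done())"
```

```text
[ 0.0007  0.0006 -0.0009  0.0002 -0.0017  0.0009] 30.088077373802662
the job is handed in; nothing more can be done
None
```

I handed the job in at about 22 s with the heavy side estimated straight down to within about 5 degrees: the handle is held at about -169° with a 30 N grip and the wheel at rest. The hand-in gave no verdict; I kept clear of the other things on the bench but took no closing picture of them.

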